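Unlatch the blue kit case

TASK

Undo the draw latch on top of the blue case: pinch its black thumb tab and lift the lever up past centre until it swings right over and its hook is off the keeper, then let go. Leave the orange case latched.

Things in the scene. Friction and masses are not known exactly. Their poses are not given: they have to be found in the camera images.
- blue_hinge (a point): Hinge axis of the blue case's latch lever, at mid width; fixed to the case. z up; y along the hinge pin and the case's 200 mm length; x across the case, from thumb tab to keeper ridge (ridge at x +45 mm). The case is 140 mm across (middle at x +5 mm) and 140 mm high, stands fast on the bench and cannot move; its flat top lies 14 mm below this point.
- blue_tab (a point): Centre of the black thumb tab of the blue latch, 24 mm above the case top when shut: 8 mm along x, 18 mm along y (pinch this), 24 mm high, free for 70 mm either side in y. It stands on the level steel lever (18 mm wide) at x -55, z +10 mm from the hinge. Site and axes turn with the lever (shut: as the hinge's), so a pinched tab swivels between the fingers.
- blue_latch (a joint): Blue lever's angle: 0 shut, lying level; grows as the tab is lifted up and over towards +x of the hinge (positive about its y); 1.57 upright; 2.2 stop, open. Over-centre spring: about 6 N at the tab starts it; let go below 0.5 rad it snaps shut, beyond 0.6 it swings on by itself to 2.2 and stays. The hook is off the keeper beyond about 1 rad.
- orange_latch (a joint): The same latch on the orange case, a twin of the blue one in every size, standing beside it on the bench, either side: 0 = shut, and it must stay shut.

How it is judged:
At the end, for the whole second after the job is handed in: The blue case's latch lever is swung over and rests beyond 1.8 rad, hook off the keeper; the orange latch is still shut (below 0.2 rad) (value of joint blue_latch above 1.8 rad and velocity of joint blue_latch between -0.3 and 0.3 rad/s and value of joint orange_latch below 0.2 rad); the robot touches nothing.
It fails at once if the orange case's latch is lifted more than 0.3 rad (value of joint orange_latch above 0.3 rad).
It also fails if it takes over 32 s, if anything falls off the work surface, if the arm or the gripper's body presses on something with over 40 N, if the wrist force passes 120 N, or if a joint passes its speed limit or range.

ROBOT

A 6-joint arm with a two-finger parallel gripper is mounted at the origin on the work surface. World frame = base frame: x ahead of the robot, y to its left, z up, the work surface at z = 0. Lengths are in m, angles in rad, forces in N, time in s.
With the tool pointing down it reaches from about 0.375 to 0.9 m from the base axis. Payload 3.1 kg.
Tool frame: the origin (TCP) lies between the finger pads; the fingertips stand robot.tip_extent ahead of it and the grasp point (between the pads) lies 3 mm ahead of it (robot.tip_extent is the distance from the TCP to the fingertips, in m); z points along the fingers, x is the direction in which the jaws open and shut, and the axes are right-handed (so a half turn about z gives the same grasp; the last joint's range is limited). The gripper opens to 87 mm and grips with 3 to 60 N. Pads are 19 mm wide; open, the fingers measure 117 mm over their backs; the gripper's body (75 mm by 190 mm) begins 51 mm behind the grasp point.
Start: joints at [-1.528, 0.527, 1.433, -0, 1.181, -0.178], TCP at [0.138, -0.61, 0.224] pointing down, gripper open.
Joint ranges: [-3.08, 3.08], [-0.75, 2.2], [0.22, 2.44], [-1.43, 4.57], [0, 2.65], [-2.85, 2.85]. Speed limits (rad/s): [2.79, 2.79, 3.14, 3.14, 3.14, 3.14].

INTERFACE

Orientations are given as a unit quaternion [x, y, z, w].
In Python, from rig import robot, cams gives the robot as it stands.
- The arm moves only by the tool carry_out, never from a script. Its argument "steps" is a list of rows, each a list of 3 entries, a list of its own where there are three numbers: the shift along the world's x, y, z in cm, then the turn about the world's z in degrees, then the closure, from 0 (fully open) to 1 (shut). In form: [[[dx, dy, dz], spin, fingers], ...]. A call has 1 to 10 rows; each row shifts and turns the pose as measured when the row begins; what a row does not reach is not made up. A row lasts 1/10 s, in which the tool goes at most 50 mm and 8.59 degrees, less where a joint would pass 70% of its speed; a pose out of reach is approached as far as the arm can. A call with a gripper value outside its range is refused whole. The fingers move at their own pace and stop on an object; "squeeze" is the grip in N (left out, the last holds). Time passes only in rows, so rows that do not move let the fingers close. It gives the time, the measured TCP pose, the force and the opening at its end, in the units of the state.
- robot.get_obs(): the state, without advancing time (a new reading comes with each control period).
- cams.camera(name): name is "scene" or "side" or "wrist"; returns a dict with "pixels" (480x640x3 uint8, red, green, blue), "fx", "fy", "cx", "cy" (pixels), "eye" and "rotation" of the camera in the world. Camera axes: x right, y up, looking along -z (the intrinsics and any distortion apply to the point x, -y, -z); pixel columns grow to the right and rows downward; lengths in m; the calibration is good to about 2 mm. A picture is of the moment at which its call begins. There is no depth.
- robot.hand_in(): hands the job in, once; it reports no verdict.
The state is a dict: "time": time; "q": joint angles; "joint_velocities": joint speeds; "joint_torque": joint torques, N m; "position": TCP position; "tool_rot": TCP orientation; "ft_force": force on the tool from outside, world axes, zero at the start; "moment": the same for the moment, N m; "grip_width": finger opening in m.
Only numpy, scipy, OpenCV 4.12 (cv2) and the standard library are available. Lean on these libraries where they do the work, as an engineer would, in place of code of your own. Each camera call takes 0.05 s, during which the arm holds its last target. There are 200 camera calls.

## Working session

There is one attempt and no reset: what is moved stays moved. The work goes in short steps, Python scripts to look and compute and a tool call to move; the robot and the scene stay as the last step left them, time stands still between calls to the robot, and variables do not carry over. Pictures are saved under pics/ and viewed, about 8 in all and at most 12, crops included, and the job is handed in when it is done.

Besides the shell and the picture viewer there is one more tool, called after "Request:" as name(argument=value, ...), one argument or row to a line, values as JSON. carry_out: Moves the arm, as the interface text tells. Its arguments: {"type":"object","properties":{"steps":{"type":"array"},"squeeze":{"type":"number"}},"required":["steps"]}

```bash
mkdir -p pics
python3 - <<'E'
from rig import robot,cams
import cv2,numpy as np
print(robot.tip_extent); o=robot.get_obs(); print(o)
for n in("scene","side"):
    c=cams.camera(n); cv2.imwrite(f"pics/{n}0.png",cv2.cvtColor(c["pixels"],cv2.COLOR_RGB2BGR)); print(n,{k:v for k,v in c.items() if k!="pixels"})
E
```

```text
0.022
{'time': 0.0, 'q': array([-1.52748091e+00,  5.28495966e-01,  1.43388663e+00, -1.16414380e-05,
        1.18137428e+00, -1.78511165e-01]), 'joint_velocities': array([-6.37371167e-04,  3.25269296e-04,  5.45913013e-04,  3.61915239e-05,
        6.20981231e-04,  1.08690296e-03]), 'joint_torque': array([-2.09198835e-03, -4.40050864e+01, -1.76591295e+01,  6.33717491e-02,
        5.83185093e-02, -1.64360813e-04]), 'position': array([ 0.13749449, -0.60895293,  0.2229583 ]), 'tool_rot': array([ 7.81029676e-01, -6.24492973e-01, -7.15788310e-04, -8.11562036e-04]), 'ft_force': array([-0.20928727, -0.38600282, -0.49091113]), 'moment': array([-0.01368889,  0.02159189, -0.03528604]), 'grip_width': 0.08671448105772098}
scene {'fx': 494.562224642613, 'fy': 494.562224642613, 'cx': 328.2597511970424, 'cy': 245.61083867181887, 'eye': array([ 0.90334645, -0.28419856,  0.85124485]), 'rotation': array([0.25858965, 0.13413403, 0.44363126, 0.84754396])}
side {'fx': 451.10197898669435, 'fy': 451.10197898669435, 'cx': 322.57151033839756, 'cy': 240.6151769030872, 'eye': array([0.31313189, 0.34391689, 0.69528565]), 'rotation': array([-0.11264096,  0.3362544 ,  0.88502494, -0.30162201])}
```

View pics/scene0.png

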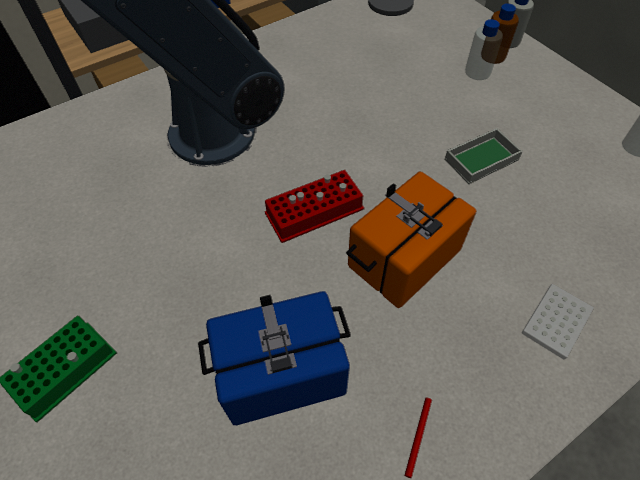

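View pics/side0.png

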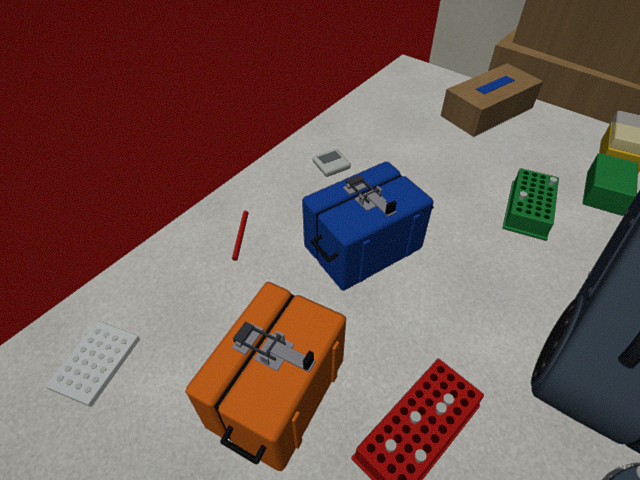

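The scene view shows the blue case with its black tab near (266,300) and keeper near (280,358). In the side view the tab is near (391,208). The orange twin stands clear of it. Next I take crops to measure.

Run:
```python
import cv2,numpy as np
a=cv2.imread("pics/scene0.png")[280:400,195:355]; b=cv2.imread("pics/side0.png")[155:255,300:440]
a=cv2.resize(a,(640,480),interpolation=cv2.INTER_CUBIC)[:, :]
a=cv2.resize(a,(400,300)) if 0 else a
b=cv2.resize(b,None,fx=4,fy=4,interpolation=cv2.INTER_CUBIC)
cv2.imwrite("pics/a.png",a);cv2.imwrite("pics/b.png",b)
for n,(u0,v0,u1,v1) in dict(scene=(255,288,280,312),side=(380,195,402,220)).items():
    im=cv2.imread(f"pics/{n}0.png").astype(int)
    m=(im.max(2)<60).astype(np.uint8); m2=np.zeros_like(m); m2[v0:v1,u0:u1]=m[v0:v1,u0:u1]
    k,l,s,c=cv2.connectedComponentsWithStats(m2); print(n,s[1:],c[1:])
```

```text
scene [[260 295  13  12 116]] [[265.62068966 300.5862069 ]]
side [[380 195   1   1   1]
 [385 201  12  13 103]] [[380.         195.        ]
 [390.34951456 207.21359223]]
```

View pics/a.png

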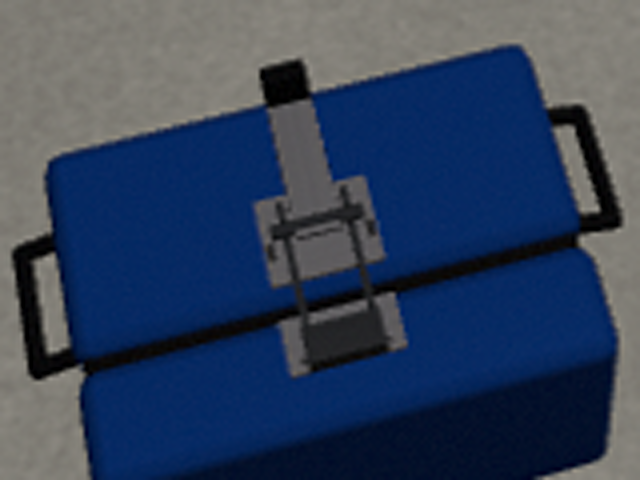

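View pics/b.png

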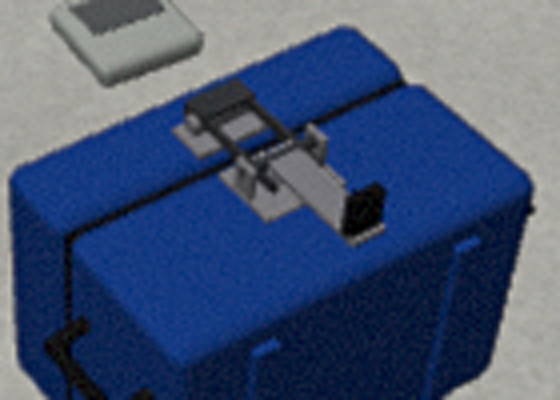

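```bash
cat > h.py <<'E'
import numpy as np
from scipy.spatial.transform import Rotation as R
C=dict(scene=(494.562,328.26,245.61,[0.90334645,-0.28419856,0.85124485],[0.25858965,0.13413403,0.44363126,0.84754396]),
side=(451.102,322.57,240.615,[0.31313189,0.34391689,0.69528565],[-0.11264096,0.3362544,0.88502494,-0.30162201]))
def ray(n,u,v):
    f,cx,cy,e,q=C[n]; d=R.from_quat(q).apply([(u-cx)/f,-(v-cy)/f,-1]); return np.array(e),d/np.linalg.norm(d)
def plane(n,u,v,z): e,d=ray(n,u,v); return e+d*(z-e[2])/d[2]
def tri(p,q):
    (a,d),(b,g)=ray("scene",*p),ray("side",*q)
    s=np.linalg.lstsq(np.c_[d,-g],b-a,rcond=None)[0]; x,y=a+s[0]*d,b+s[1]*g
    return (x+y)/2,np.linalg.norm(x-y)
E
python3 - <<'E'
from h import *
print("tab",tri((265.6,300.6),(390.3,207.2)))
for n,a,b in(("scene",(217,371.3),(338.8,340)),("side",(318,214.5),(400.5,175.5))):
    A,B=plane(n,*a,.14),plane(n,*b,.14); print(n,A,B,np.linalg.norm(A-B),np.degrees(np.arctan2(*(B-A)[[1,0]])))
# keeper dark block top centre
print("keeper",tri((195+345/4,280+335/4),(300+220/4,155+100/4)))
print("ends",plane("scene",265.6,300.6,.164),plane("side",390.3,207.2,.164))
E
```

```text
tab (array([ 0.5542829 , -0.15918091,  0.16436191]), np.float64(0.0006868470647809952))
scene [ 0.60225494 -0.27365106  0.14      ] [ 0.66462091 -0.09692089  0.14      ] 0.18741149365003867 70.5626680329543
side [ 0.65466618 -0.09031824  0.14      ] [ 0.59531346 -0.26741545  0.14      ] 0.18677838602818722 -108.52816702016904
keeper (array([ 0.64959558, -0.19180619,  0.1514432 ]), np.float64(0.0026104005844649505))
ends [ 0.55439701 -0.15891629  0.164     ] [ 0.55423494 -0.15982343  0.164     ]
```

The tab triangulates to z 0.164 with a ray gap of 0.7 mm. Tab to keeper is 100.7 mm at −19°, and the slot gives the same yaw, so these agree with the given sizes. I approach above the tab and turn −32° so the jaws open along the pin.

Request:
carry_out(
  steps=[
    [[1,1,2],0,0],
    [[3.1,3.3,1],-8,0],
    [[3.1,3.3,0],-8,0],
    [[3.1,3.3,0],-8,0],
    [[3.1,3.3,0],-8,0],
    [[3.1,3.3,0],0,0],
    [[3.1,3.3,0],0,0],
    [[3.1,3.3,0],0,0],
    [[3.1,3.3,0],0,0],
    [[3.1,3.3,0],0,0],
  ],
  squeeze=30,
)

```text
time: 1.1
position: [0.4293, -0.2932, 0.2495]
tool_rot: [-0.564, 0.826, 0.002, 0.002]
ft_force: [1.3, -1.1, 0.6]
grip_width: 0.0871
```

Request:
carry_out(
  steps=[
    [[3.1,3.3,0],0,0],
    [[3.1,3.3,0],0,0],
    [[3,3,0],2,0],
    [[2,2,0],0,0],
    [[0,0,0],0,0],
    [[0,0,0],0,0],
  ],
)

```text
time: 1.7
position: [0.5468, -0.1653, 0.2473]
tool_rot: [-0.582, 0.813, 0.004, 0.001]
ft_force: [-0.2, -0.3, -0.4]
grip_width: 0.0868
```

```bash
cat > st.py <<'E'
from rig import robot
from h import *
o=robot.get_obs(); r=R.from_quat(o["tool_rot"]).as_matrix()
p=np.array(o["position"]); g=p+.003*r[:,2]
d=np.array([.5543,-.1592,.1644])-g; a=np.radians(-19)
print(o["time"],"grasp",g.round(4),"err to tab mm",(d*1e3).round(1),"yaw",np.degrees(np.arctan2(r[1,0],r[0,0])),"z",r[:,2].round(3),o["grip_width"],o["ft_force"].round(1))
E
python3 st.py
```

```text
1.7 grasp [ 0.5468 -0.1653  0.2443] err to tab mm [  7.5   6.1 -79.9] yaw -108.80042264741823 z [-0.003  0.008 -1.   ] 0.08684671474082511 [-0.2 -0.3 -0.4]
```

Request:
carry_out(
  steps=[
    [[0.8,0.6,-1.5],0,0],
    [[0,0,-2],0,0],
    [[0,0,-2],0,0],
    [[0,0,-1.5],0,0],
    [[0,0,0],0,0],
    [[0,0,0],0,0],
  ],
)

```text
time: 2.3
position: [0.5512, -0.163, 0.1706]
tool_rot: [-0.578, 0.816, 0.006, -0.0]
ft_force: [1.5, -0.5, 0.4]
grip_width: 0.0871
```

```bash
python3 st.py
```

```text
2.3 grasp [ 0.5512 -0.163   0.1676] err to tab mm [ 3.1  3.8 -3.2] yaw -109.36692139159366 z [-0.007  0.009 -1.   ] 0.08713673835208662 [ 1.5 -0.5  0.4]
```

Request:
carry_out(
  steps=[
    [[0.4,0.5,0],0,0],
    [[0,0,0],0,0],
    [[0,0,0],0,0],
  ],
)

```text
time: 2.6
position: [0.5561, -0.1589, 0.1719]
tool_rot: [-0.577, 0.817, 0.005, 0.001]
ft_force: [-0.4, -0.2, -1.3]
grip_width: 0.087
```

```bash
python3 st.py
python3 - <<'E'
from rig import cams
import cv2,numpy as np
a=cams.camera("side")["pixels"][140:260,300:460];b=cams.camera("wrist")["pixels"]
cv2.imwrite("pics/g.png",cv2.cvtColor(np.hstack([cv2.resize(a,(400,300),interpolation=3),cv2.resize(b,(400,300))]),cv2.COLOR_RGB2BGR))
E
```

```text
2.6 grasp [ 0.5561 -0.1589  0.1689] err to tab mm [-1.8 -0.3 -4.5] yaw -109.48248741594111 z [-0.004  0.008 -1.   ] 0.08699333333465409 [-0.4 -0.2 -1.3]
```

View pics/g.png

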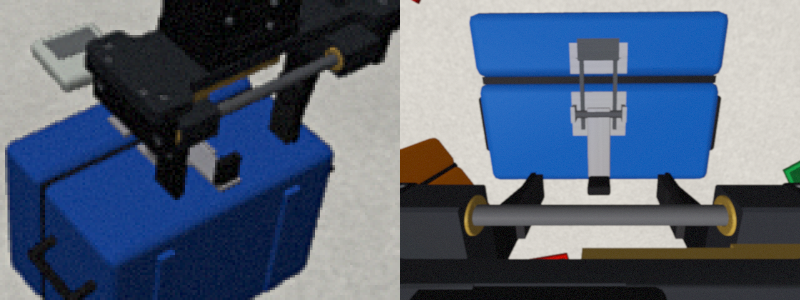

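The tab sits midway between the open fingers, and the jaws are square to the lever. I close the fingers.

Request:
carry_out(
  steps=[
    [[-0.1,0,-0.2],0,0.5],
    [[0,0,0],0,1],
    [[0,0,0],0,1],
    [[0,0,0],0,1],
    [[0,0,0],0,1],
    [[0,0,0],0,1],
    [[0,0,0],0,1],
    [[0,0,0],0,1],
  ],
  squeeze=35,
)

```text
time: 3.5
position: [0.5553, -0.1589, 0.1706]
tool_rot: [-0.577, 0.816, 0.004, 0.001]
ft_force: [-0.1, 0.4, -0.9]
grip_width: 0.031
```

```bash
python3 st.py
python3 - <<'E'
import numpy as np
t=np.linspace(0,1.5,11);c,s=np.cos(t),np.sin(t)
x=5.5*(1-c)+1*s; z=5.5*s-(1-c); a=np.radians(-19)
print(np.c_[np.diff(x)*np.cos(a),np.diff(x)*np.sin(a),np.diff(z)].round(2))
E
```

```text
3.5 grasp [ 0.5552 -0.1589  0.1676] err to tab mm [-0.9 -0.3 -3.2] yaw -109.46369792074398 z [-0.003  0.008 -1.   ] 0.030973953166670082 [-0.1  0.4 -0.9]
[[ 0.2  -0.07  0.81]
 [ 0.31 -0.11  0.77]
 [ 0.42 -0.14  0.71]
 [ 0.51 -0.18  0.64]
 [ 0.6  -0.21  0.55]
 [ 0.67 -0.23  0.45]
 [ 0.72 -0.25  0.34]
 [ 0.76 -0.26  0.22]
 [ 0.79 -0.27  0.1 ]
 [ 0.79 -0.27 -0.03]]
```

Still closing, at 31 mm. I wait for about 18 mm.

Request:
carry_out(
  steps=[
    [[0,0,0],0,1],
    [[0,0,0],0,1],
    [[0,0,0],0,1],
    [[0,0,0],0,1],
    [[0,0,0],0,1],
    [[0,0,0],0,1],
  ],
)

```text
time: 4.1
position: [0.5557, -0.1576, 0.1705]
tool_rot: [-0.577, 0.817, 0.005, 0.002]
ft_force: [-0.7, 0.0, -0.1]
grip_width: 0.0167
```

Gripped on the tab at 16.7 mm. I lift along the first part of the arc.

Request:
carry_out(
  steps=[
    [[0.2,-0.07,0.81],0,1],
    [[0.3,-0.1,0.77],0,1],
    [[0.42,-0.14,0.71],0,1],
    [[0.5,-0.18,0.64],0,1],
    [[0,0,0],0,1],
  ],
)

```text
time: 4.6
position: [0.5721, -0.1633, 0.198]
tool_rot: [-0.577, 0.817, 0.005, 0.002]
ft_force: [2.5, 0.7, -5.7]
grip_width: 0.0165
```

```bash
python3 st.py
```

```text
4.6 grasp [ 0.5721 -0.1633  0.195 ] err to tab mm [-17.8   4.1 -30.6] yaw -109.55443817838159 z [-0.002  0.011 -1.   ] 0.016524047994118198 [ 2.5  0.7 -5.7]
```

Request:
carry_out(
  steps=[
    [[0.45,-0.15,0.6],0,1],
    [[0.55,-0.19,0.5],0,1],
    [[0.6,-0.21,0.4],0,1],
    [[0.65,-0.23,0.3],0,1],
    [[0.65,-0.23,0.2],0,1],
    [[0.5,-0.17,0.1],0,1],
    [[0,0,0],0,1],
  ],
)

```text
time: 5.3
position: [0.6085, -0.176, 0.2146]
tool_rot: [-0.577, 0.817, 0.006, 0.002]
ft_force: [3.3, 0.5, -7.8]
grip_width: 0.0158
```

```bash
python3 st.py
python3 - <<'E'
from rig import cams
import cv2,numpy as np
a=cams.camera("side")["pixels"][120:270,280:480];b=cams.camera("wrist")["pixels"]
cv2.imwrite("pics/l.png",cv2.cvtColor(np.hstack([cv2.resize(a,(400,300),interpolation=3),cv2.resize(b,(400,300))]),cv2.COLOR_RGB2BGR))
E
```

```text
5.3 grasp [ 0.6084 -0.176   0.2116] err to tab mm [-54.1  16.8 -47.2] yaw -109.56989711353191 z [-0.003  0.012 -1.   ] 0.015833019390366136 [ 3.3  0.5 -7.8]
```

View pics/l.png

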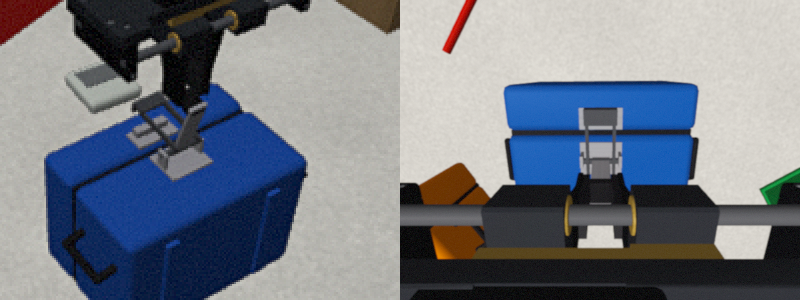

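The lever is nearly upright (about 1.3 rad), the hook is off the keeper, and the tab is still between the fingers. I let go and then retreat upward.

Request:
carry_out(
  steps=[
    [[0,0,0],0,0],
    [[0,0,0],0,0],
    [[0,0,0],0,0],
    [[0,0,0],0,0],
    [[0,0,0],0,0],
    [[0,0,0],0,0],
    [[0,0,0],0,0],
    [[0,0,0],0,0],
  ],
)

```text
time: 6.2
position: [0.6069, -0.1765, 0.2222]
tool_rot: [-0.577, 0.817, 0.003, 0.002]
ft_force: [0.6, -0.7, 0.3]
grip_width: 0.0718
```

Request:
carry_out(
  steps=[
    [[0,0,2],0,0],
    [[0,0,3],0,0],
    [[0,0,3],0,0],
    [[-1,0,3],0,0],
    [[-3,-1,3],0,0],
    [[-3,-1,0],0,0],
    [[-3,-1,0],0,0],
    [[0,0,0],0,0],
    [[0,0,0],0,0],
  ],
)

```text
time: 7.1
position: [0.5026, -0.2063, 0.3656]
tool_rot: [-0.577, 0.816, 0.004, 0.001]
ft_force: [0.8, 0.1, -0.6]
grip_width: 0.0872
```

```bash
python3 st.py
python3 - <<'E'
from rig import cams
import cv2,numpy as np
a=cams.camera("side")["pixels"];b=cams.camera("scene")["pixels"]
cv2.imwrite("pics/e.png",cv2.cvtColor(np.hstack([cv2.resize(a[120:420,170:480],(400,400),interpolation=3),cv2.resize(b[150:450,180:490],(400,400),interpolation=3)]),cv2.COLOR_RGB2BGR))
E
```

```text
7.1 grasp [ 0.5026 -0.2063  0.3626] err to tab mm [  51.7   47.1 -198.2] yaw -109.45658931249697 z [-0.004  0.008 -1.   ] 0.08720283951923356 [ 0.8  0.1 -0.6]
```

View pics/e.png

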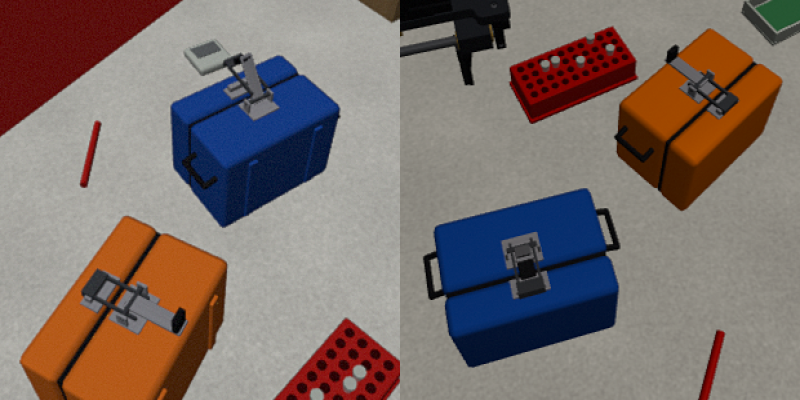

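The blue lever has swung over towards the keeper, with the tab near scene pixel (278,351). The orange lever lies flat. I check the angle numerically.

Run:
```python
from h import *
e=[np.cos(np.radians(-19)),np.sin(np.radians(-19)),0]; hg=np.array([.5543,-.1592,.154])+.055*np.array(e)
for t in(1.57,1.8,2.0,2.2):
    P=hg+(-.055*np.cos(t)+.01*np.sin(t))*np.array(e)+[0,0,.055*np.sin(t)+.01*np.cos(t)]
    for n in("scene","side"):
        f,cx,cy,E,q=C[n]; p=R.from_quat(q).inv().apply(P-E); print(t,n,cx-f*p[0]/p[2],cy+f*p[1]/p[2])
from rig import cams
import cv2
im=cams.camera("scene")["pixels"]; m=(im.max(2)<45).astype(np.uint8); m[:335]=0;m[365:]=0;m[:,:268]=0;m[:,290:]=0
k,l,s,c=cv2.connectedComponentsWithStats(m); print(s[1:],c[1:])
```

```text
1.57 scene 271.4943382589451 325.3594788890664
1.57 side 368.78539925993226 165.75090285099685
1.8 scene 273.5815065453713 334.2277580616683
1.8 side 364.25023925194637 163.62740797534718
2.0 scene 275.4074982645851 342.03478824399303
2.0 side 360.63354573669983 163.11926941414004
2.2 scene 277.14941090221436 349.52740615244977
2.2 side 357.47125489013996 163.83481921585013
[[282 335   3   8   8]
 [268 337   1   2   2]
 [287 336   1   2   2]
 [272 340   9   3  11]
 [268 344  22  16 207]
 [285 344   1   3   3]
 [268 348   1   3   3]
 [270 356  20   9  91]] [[283.25       338.5       ]
 [268.         337.5       ]
 [287.         336.5       ]
 [276.18181818 341.18181818]
 [277.81642512 351.7826087 ]
 [285.         345.        ]
 [268.         349.        ]
 [281.53846154 361.85714286]]
```

The tab shows at (278,352). The 2.2 rad stop predicts (277,350), so the latch is fully open. I hand in.

```bash
python3 -c "
from rig import robot
print(robot.hand_in())"
```

```text
the job is handed in; nothing more can be done
None
```

The blue latch is open and the orange case is still latched; I handed the job in at about 7 s of the 32 s allowed. I pinched the blue tab, lifted it along its arc to about 1.3 rad and let go. The lever swung on by itself, and I then pulled the gripper up and clear.

- **Blue lever:** in the scene view the tab shows at about (278,352). The 2.2 rad stop predicts (277,350), so it rests at or very near the stop, hook off the keeper. Some of the dark keeper may be mixed into that pixel blob.
- **Orange lever:** it lies flat and was not touched, judged by eye from the pictures only.
- **Gripper:** it is open and clear of everything, with the wrist force at noise level (about 1 N).

No check failed. One small disagreement: the grip opening read about 16 to 17 mm on the 18 mm tab.

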